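Close up the pen lathe's control box

TASK

Put the loose inner cover plate back into the pen lathe's open control box: lower it, without dropping it, onto the two pins so that it lies flat and fully home on the ledges. Then fold the hinged lid down until it is fully shut. Leave the jar, the wood blank and the screwdriver where they are.

Things in the scene. Friction and masses are not known exactly. Their poses are not given: they have to be found in the camera images.
- control_box: fixed grey metal box on the bench, open side up, 200 (x) x 160 (y) x 90 mm high, walls 5 mm. Origin: centre of its underside. Along both short ends inside runs a ledge 35 mm wide, its top 45 mm above the underside; on each ledge stands a steel pin, 8 mm diameter, 15 mm tall (top 5 mm tapered to 3 mm), at x = +70 and -70 mm, y = 0. The lid is hinged along the +y rim
- seat (a point): point in the middle of the control box, midway between the pins at the height of the ledge tops; axes as the control box
- hinge (a point): middle of the lid's hinge line on the box's +y rim, 90 mm above the box's underside; axes as the control box (the hinge line runs along x)
- lid (a joint): angle of the lid: 0 shut flat on the rim, pi/2 upright, at most 2.1 (leaning outward). Stiff: it stays where left; about 3 to 4 N at 120 mm from the hinge moves it. Grey panel 200 mm along the hinge, 160 mm from hinge to free edge, 6 mm thick (underside on the hinge line, outer face 6 mm beyond), with a black tab 60 mm wide jutting 18 mm from the middle of the free edge
- lid_edge (a point): middle of the lid's free edge, on the outer face; axes of the lid: x along the hinge, -y from hinge to free edge, z out of the outer face (up when shut)
- cover: loose aluminium plate 175 (x) x 115 (y) x 5 mm, 0.28 kg, lying flat on the bench. Origin: centre of its underside. Two through holes, 12 mm diameter, at x = +70 and -70 mm, y = 0. In the middle of its top stands a black grip rib, 12 mm thick in x, 60 mm long in y, 5 to 35 mm above the underside; grasp it from above, closing along x. It fits either way round (half turn)
- jar: bystander: small jar with a steel cap, 52 mm diameter, 60 mm high; origin at the centre of its underside
- blank: bystander: dark square wood blank 125 x 20 x 20 mm; origin at the centre of its underside
- driver: bystander: screwdriver with black handle lying on the bench; origin at about its middle
Not all that is in view belongs to the job. What is shaped like the cover but blue or purple is not meant.

How it is judged (in metres and radians):
On the way, in this order (a step that is already met when the one before it is completed fails the run):
1. the cover plate is seated on both pins, flat on the ledges, while the lid is open (z of cover in the frame of seat between -0.003 and 0.003 m and horizontal distance between cover and seat below 0.004 m and angle between the x axis of cover and the x axis of seat, either way round below 0.06 rad and angle between cover's own z axis and vertical below 0.04 rad and value of joint lid above 1 rad), for 0.2 s.
2. the lid is folded shut (value of joint lid below 0.04 rad), for 0.2 s.
At the end, for the whole second after the job is handed in: The cover plate is at rest on both pins in the control box: its underside within 3 mm of the ledge height, its centre within 4 mm of the seat, turned less than 0.06 rad from the box (either way round), tilted less than 0.04 rad; and the lid is shut to within 0.04 rad (z of cover in the frame of seat between -0.003 and 0.003 m and horizontal distance between cover and seat below 0.004 m and angle between the x axis of cover and the x axis of seat, either way round below 0.06 rad and angle between cover's own z axis and vertical below 0.04 rad and linear speed of cover below 0.02 m/s and value of joint lid below 0.04 rad); the robot touches nothing.
It fails at once if the cover plate is dropped (falls free faster than 0.5 m/s) (linear speed of cover above 0.5 m/s and contact force between the fingers and cover below 0.1 N).
It fails at once if the jar is moved more than 30 mm (distance of jar from where it was at the start of the episode above 0.03 m).
It fails at once if the wood blank is moved more than 30 mm (distance of blank from where it was at the start of the episode above 0.03 m).
It fails at once if the screwdriver is moved more than 30 mm (distance of driver from where it was at the start of the episode above 0.03 m).
It also fails if it takes over 58 s, if anything falls off the work surface, if the arm or the gripper's body presses on something with over 40 N, if the wrist force passes 120 N, or if a joint passes its speed limit or range.

ROBOT

A 6-joint arm with a two-finger parallel gripper is mounted at the origin on the work surface. World frame = base frame: x ahead of the robot, y to its left, z up, the work surface at z = 0. Lengths are in mm, angles in degrees, forces in N, time in s.
With the tool pointing down it reaches from about 400 to 825 mm from the base axis. Payload 7 kg.
Tool frame: the origin (TCP) lies on the mounting face of the last link; the fingertips stand 178 mm ahead of it and the grasp point (between the pads) lies 159 mm ahead of it (manip.grip_point_offset is the distance from the TCP to the grasp point, in mm); z points along the fingers, y is the line along which they close (so a half turn about z gives the same grasp; the last joint's range is limited). The gripper opens to 88 mm and grips with 3 to 60 N. Pads are 19 mm wide; open, the fingers measure 130 mm over their backs; the gripper's body (78 mm by 193 mm) begins 47 mm behind the grasp point.
Start: joints at [16.507, 20.546, 0.682, 0, -70.136, -16.507], TCP at [674.979, -0.018, 404.661] pointing down, gripper open.
Joint ranges: [-176.03, 176.03], [-82.01, 121.73], [-58.28, 71.71], [-173.87, 95.51], [-174.79, -0.11], [-173.66, 173.66]. Speed limits (degrees/s): [136.94, 136.94, 172.46, 180, 180, 180].

INTERFACE

Orientations are given as a 3x3 rotation matrix whose columns are the frame's x, y, z axes.
In Python, from bench import manip gives the robot as it stands.
- The arm moves only by the tool apply_moves, never from a script. Its argument "commands" is a list of rows, each an object with "rotation": the turn, a rotation vector about the tool's x, y, z in rad, a list of three; "linear": the shift along the tool's x, y, z in mm, a list of three; "claw": the finger opening in mm, from 0 to 87.6. In form: [{"rotation": [ax, ay, az], "linear": [dx, dy, dz], "claw": claw}, ...]. A call has 1 to 20 rows; each row is the pose to reach, as a shift and turn from the pose commanded when the call began, along the tool's axes at that moment; what a row does not reach only later rows make up. A row lasts 1/12 s, in which the tool goes at most 41.7 mm and 7.16 degrees, less where a joint would pass 70% of its speed; a pose out of reach is approached as far as the arm can. A call with a gripper value outside its range is refused whole. The fingers move at their own pace and stop on an object; the grip force is fixed at half the most. Time passes only in rows, so rows that repeat a pose let the fingers close. It gives the time, the measured TCP pose, the force, the opening and the grip force at its end, in the units of the state.
- manip.observe(): the state, without advancing time (a new reading comes with each control period).
- manip.capture(name): name is "scene" or "side" or "wrist"; returns a dict with "img" (420x560x3 uint8, blue, green, red), "mtx" (3x3 intrinsics, pixels), "rvec" (rotation vector, rad) and "tvec" (3), from world to camera coordinates, as OpenCV has them. Camera axes: x right, y down, z forward; pixel columns grow to the right and rows downward; lengths in mm; the calibration is good to about 2 mm. The wrist camera is an equidistant fisheye: a pixel r from the principal point sees the ray r / f radians off the axis. A picture is of the moment at which its call begins. There is no depth.
- manip.job_done(): hands the job in; it is judged then, once.
The state is a dict: "time": time; "joint_pos": joint angles; "dq": joint speeds; "joint_efforts": joint torques, N m; "tcp_pos": TCP position; "orientation": TCP orientation; "contact_force": force on the tool from outside, world axes, zero at the start; "torque": the same for the moment, N m; "grip_width": finger opening in mm; "grip_force": force on a finger pad.
Only numpy, scipy, OpenCV 4.12 (cv2) and the standard library are available. Lean on these libraries where they do the work, as an engineer would, in place of code of your own. Each camera call takes 0.05 s, during which the arm holds its last target. There are 200 camera calls.

## Working session

There is one attempt and no reset: what is moved stays moved. The work goes in short steps, Python scripts to look and compute and a tool call to move; the robot and the scene stay as the last step left them, time stands still between calls to the robot, and variables do not carry over. Pictures are saved under pics/ and viewed, at most 10 in all, crops included, and the job is handed in when it is done.

Besides the shell and the picture viewer there is one more tool, called after "Request:" as a command line: name --argument value ..., lists and objects as JSON in quotes. apply_moves: Moves the arm, as the interface text tells. Its arguments: {"type":"object","properties":{"commands":{"type":"array"}},"required":["commands"]}

```bash
mkdir -p pics; ls; cat > h.py <<'E'
import numpy as np, cv2
from bench import manip
def ray(c,uv,fish=False):
    K=c["mtx"];R=cv2.Rodrigues(np.array(c["rvec"],float))[0];t=np.array(c["tvec"],float).ravel()
    x=(uv[0]-K[0][2])/K[0][0];y=(uv[1]-K[1][2])/K[1][1]
    if fish:
        r=np.hypot(x,y);s=np.sin(r)/r if r>1e-9 else 1.;d=np.array([x*s,y*s,np.cos(r)])
    else: d=np.array([x,y,1.])
    return -R.T@t,R.T@(d/np.linalg.norm(d))
def onplane(c,uv,z,fish=False):
    o,d=ray(c,uv,fish);return o+d*(z-o[2])/d[2]
def cap(n,p):
    c=manip.capture(n);cv2.imwrite(f"pics/{p}.png",c["img"]);np.savez(f"{p}.npz",**c);return c
E
python3 - <<'E'
from h import *
for n in("scene","side","wrist"):
    c=cap(n,n+"0");o,d=ray(c,(280,210));print(n,o.round(),d.round(2),np.array(c["mtx"]).round(1).tolist())
a=[cv2.imread(f"pics/{n}0.png") for n in("scene","side","wrist")]
print(manip.observe())
E
```

```text
pics
scene [ 963. -366.  760.] [-0.51  0.33 -0.79] [[387.1, 0.0, 282.8], [0.0, 387.1, 211.3], [0.0, 0.0, 1.0]]
side [  37. -549.  857.] [ 0.49  0.45 -0.75] [[440.2, 0.0, 279.9], [0.0, 440.2, 208.3], [0.0, 0.0, 1.0]]
wrist [675. -74. 384.] [-0.    0.27 -0.96] [[325.2, 0.0, 279.5], [0.0, 325.2, 213.0], [0.0, 0.0, 1.0]]
{'time': 0.15, 'joint_pos': array([ 1.65085286e+01,  2.05796780e+01,  6.44950312e-01, -1.45784109e-02,
       -7.01354455e+01, -1.65080944e+01]), 'dq': array([-0.05040297, -0.14612126,  0.13067638,  0.06839214, -0.11402078,
       -0.05869712]), 'joint_efforts': array([ 1.39394037e-04, -5.83274567e+01,  2.93289685e+01,  7.00122759e+00,
        8.75052094e-03, -9.76538854e-05]), 'tcp_pos': array([6.74844275e+02, 1.07372151e-02, 4.03957589e+02]), 'orientation': array([[-7.89534908e-05, -9.99999225e-01, -1.24225502e-03],
       [-9.99999990e-01,  7.91008622e-05, -1.18583458e-04],
       [ 1.18681629e-04,  1.24224564e-03, -9.99999221e-01]]), 'contact_force': array([-0.49192168,  0.05279967, -0.49051811]), 'torque': array([ 0.06959839, -0.00964122,  0.02146685]), 'grip_force': 0.0, 'grip_width': 87.42853820805185}
```

View pics/scene0.png

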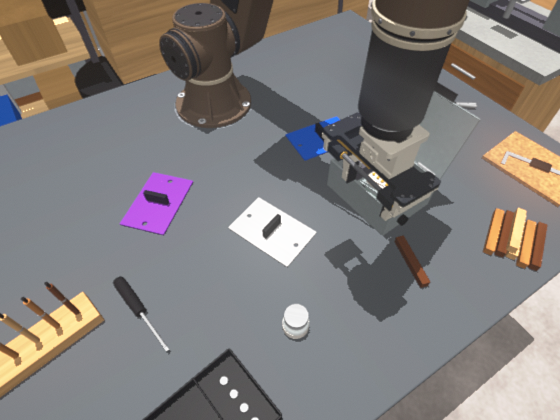

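View pics/side0.png

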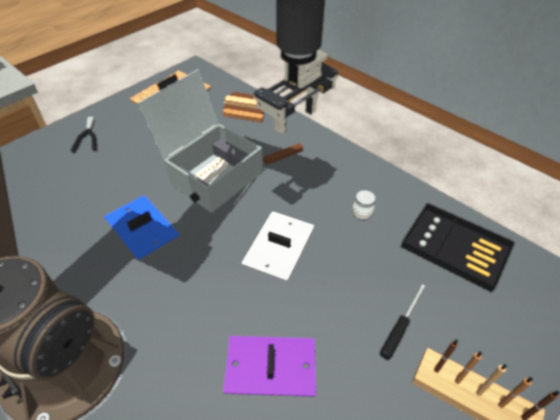

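View pics/wrist0.png

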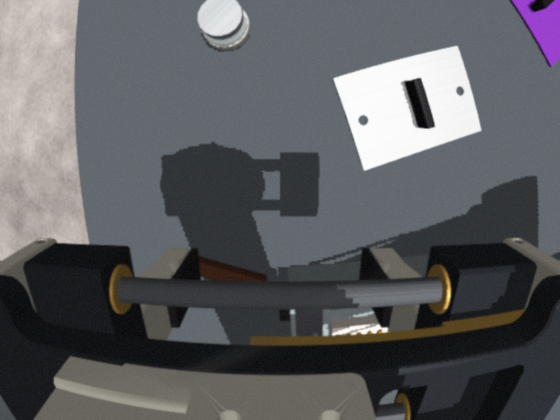

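The scene shows the aluminium cover near (272,231), jar (296,320), driver (140,312), and the box half hidden under the gripper. The side view shows the open box around (215,165), lid leaning out at (180,110), and the cover at (278,245). The wrist view shows the cover at (408,108) with holes at (363,120) and (460,91).

```bash
python3 - <<'E'
from h import *
for n,seed in(("scene",(290,215)),("side",(270,250)),("wrist",(390,130))):
    c=dict(np.load(n+"0.npz"));im=c["img"];hsv=cv2.cvtColor(im,cv2.COLOR_BGR2HSV)
    m=((hsv[...,2]>165)&(hsv[...,1]<40)).astype(np.uint8)
    k,l,s,ce=cv2.connectedComponentsWithStats(m)
    i=min((i for i in range(1,k) if s[i,4]>800),key=lambda i:np.hypot(*(ce[i]-seed)))
    m=(l==i).astype(np.uint8)
    f=n=="wrist"
    cn=max(cv2.findContours(m,cv2.RETR_EXTERNAL,cv2.CHAIN_APPROX_NONE)[0],key=cv2.contourArea)[:,0]
    P=np.array([onplane(c,p,5,f)[:2] for p in cn],np.float32)
    print(n,s[i],"rect",cv2.minAreaRect(P))
    for h in cv2.findContours(m,cv2.RETR_CCOMP,cv2.CHAIN_APPROX_NONE)[0]:
        a=cv2.contourArea(h); 
        if a<3000: 
            u=h[:,0].mean(0);print("  in",a,u.round(1),onplane(c,u,5,f).round(1))
im=cv2.imread("pics/side0.png")[60:220,120:290];cv2.imwrite("pics/sc.png",cv2.resize(im,None,fx=3.7,fy=3.7,interpolation=cv2.INTER_CUBIC))
E
```

```text
scene [ 228  197   89   70 2898] rect ((510.58343505859375, -103.64372253417969), (179.3968048095703, 119.38968658447266), 20.10468101501465)
  in 13.0 [295.5 244.5] [577.2 -80.2   5. ]
  in 265.0 [271.4 226.4] [ 504.1 -100.     5. ]
  in 11.0 [248.5 215.1] [ 445.3 -129.1    5. ]
side [ 241  211   73   69 2733] rect ((511.26092529296875, -103.39541625976562), (181.47987365722656, 120.71263122558594), 20.19948387145996)
  in 2864.0 [278.3 245.2] [ 505.8 -107.     5. ]
  in 4.0 [267.  265.5] [ 444.9 -128.7    5. ]
  in 256.0 [279.  239.4] [520. -96.   5.]
  in 2.0 [290. 223.] [577.  -80.1   5. ]
wrist [  333    46   148   125 10902] rect ((509.69781494140625, -103.625244140625), (177.0431365966797, 117.02696990966797), 20.059289932250977)
  in 80.0 [363. 120.] [575.5 -79.4   5. ]
  in 58.5 [459.8  90.7] [ 444.  -127.6    5. ]
  in 1055.0 [418.3 103.1] [ 504.4 -105.     5. ]
```

View pics/sc.png

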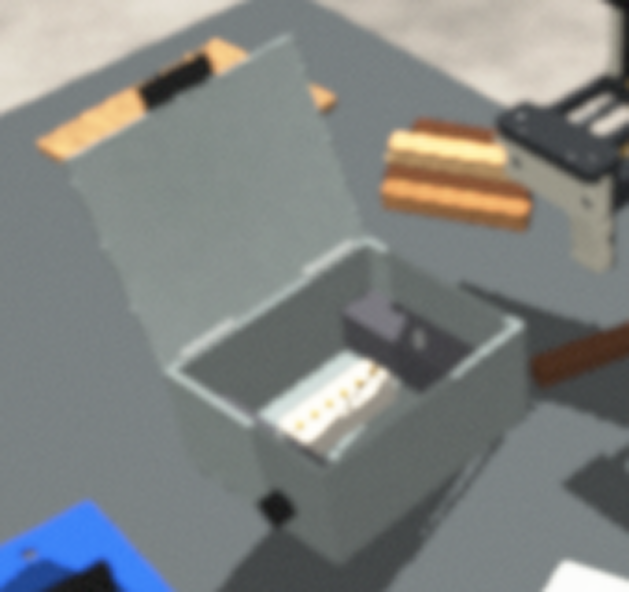

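The crop shows the box rim corners at about (170,372), (375,243), (522,322), (325,462) in crop pixels, with the lid standing up and leaning out behind. All three views agree on the cover: centre (510.7,-103.7), angle 20.2°. I'll move above it now.

Request:
apply_moves --commands '[{"rotation": [0, 0, -0.05], "linear": [10, 16, 11], "claw": 87}, {"rotation": [0, 0, -0.12], "linear": [28, 44, 30], "claw": 87}, {"rotation": [0, 0, -0.2], "linear": [50, 80, 54], "claw": 87}, {"rotation": [0, 0, -0.27], "linear": [74, 116, 78], "claw": 87}, {"rotation": [0, 0, -0.33], "linear": [94, 148, 99], "claw": 87}, {"rotation": [0, 0, -0.351], "linear": [104, 164, 110], "claw": 87}, {"rotation": [0, 0, -0.351], "linear": [104, 164, 110], "claw": 87}, {"rotation": [0, 0, -0.351], "linear": [104, 164, 110], "claw": 87}, {"rotation": [0, 0, -0.351], "linear": [104, 164, 110], "claw": 87}, {"rotation": [0, 0, -0.351], "linear": [104, 164, 110], "claw": 87}]'

```text
time: 0.98
tcp_pos: [512.2, -103.6, 295.4]
orientation: [[0.344, -0.939, 0.002], [-0.939, -0.344, 0.0], [0.001, -0.002, -1.0]]
contact_force: [0.9, 0.1, 0.4]
grip_width: 87.2
grip_force: 0.0
```

```bash
python3 - <<'E'
from h import *
for n in("scene","side"): cap(n,n+"1")
for x,y,w,h,n in((280,60,230,190,"scene"),):
    cv2.imwrite("pics/sc1.png",cv2.resize(cv2.imread(f"pics/{n}1.png")[y:y+h,x:x+w],None,fx=3,fy=3,interpolation=cv2.INTER_CUBIC))
s=manip.observe();print(s["tcp_pos"],s["orientation"])
c=dict(np.load("side0.npz"))
for p in((170,372),(375,243),(522,322),(325,462)): print(onplane(c,(120+p[0]/3.7,60+p[1]/3.7),90).round(1))
E
```

```text
[ 512.0214777  -103.49542158  295.11347394] [[ 3.44278793e-01 -9.38866755e-01  1.15245010e-03]
 [-9.38867425e-01 -3.44278868e-01  1.39153334e-04]
 [ 2.66117777e-04 -1.12990540e-03 -9.99999326e-01]]
[457. 248.  90.]
[653.  254.1  90. ]
[665.1 108.2  90. ]
[473.9 101.6  90. ]
```

View pics/sc1.png

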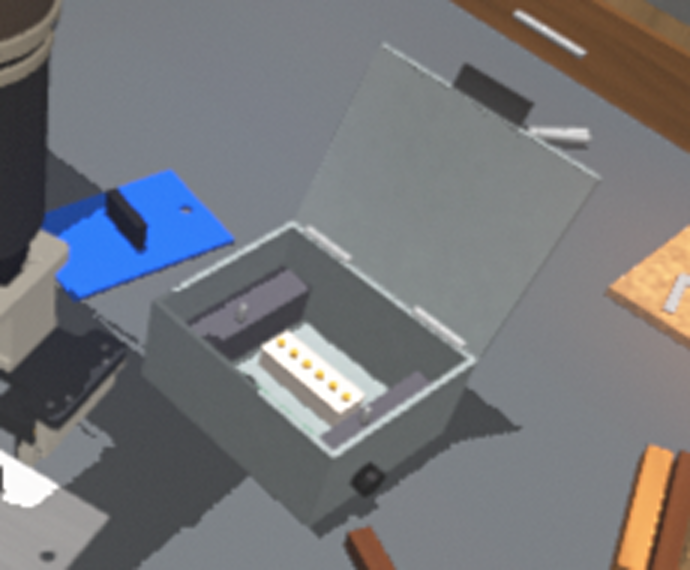

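The scene crop shows the box: rim corners (292,225), (472,358), (330,455), (150,300), pin tops about (245,305) and (367,405), lid leaning outward with tab on top at (493,95).

```bash
python3 - <<'E'
from h import *
c=dict(np.load("scene1.npz"));f=lambda p,z:onplane(c,(280+p[0]/3,60+p[1]/3),z).round(1)
R=[f(p,90) for p in((292,225),(472,358),(332,455),(150,300))]
print(R,np.mean(R,0),[np.linalg.norm(R[i]-R[i-1]).round(1) for i in range(4)])
A,B=f((245,305),59),f((367,405),59);print(A,B,(A+B)/2,np.linalg.norm(A-B),np.degrees(np.arctan2(*(B-A)[1::-1])))
A,B=f((384,44),0),f((600,178),0)
# lid free-edge: triangulate with side view
d=dict(np.load("side1.npz"))
for p,q in(((384,44),(120+70/3.7,60+158/3.7)),((600,178),(120+290/3.7,60+36/3.7))):
    o1,d1=ray(c,(280+p[0]/3,60+p[1]/3));o2,d2=ray(d,q)
    t=np.linalg.lstsq(np.c_[d1,-d2],o2-o1,rcond=None)[0];print((o1+t[0]*d1).round(1),(o2+t[1]*d2).round(1))
E
```

```text
[array([459.9, 249.1,  90. ]), array([651.2, 264.7,  90. ]), array([663. , 108.8,  90. ]), array([465.8,  92.9,  90. ])] [559.975 178.875  90.   ] [np.float64(156.3), np.float64(191.9), np.float64(156.3), np.float64(197.8)]
[490.8 177.8  59. ] [627.2 187.7  59. ] [559.   182.75  59.  ] 136.7588022761241 4.151285266421679
[455.4 307.1 241.3] [455.4 306.1 239.9]
[650.6 322.5 239.5] [650.7 321.2 237.8]
```

Request:
apply_moves --commands '[{"rotation": [0, 0, 0], "linear": [0, 0, 10], "claw": 87}, {"rotation": [0, 0, 0], "linear": [0, 0, 30], "claw": 87}, {"rotation": [0, 0, 0], "linear": [0, 0, 55], "claw": 87}, {"rotation": [0, 0, 0], "linear": [0, 0, 80], "claw": 87}, {"rotation": [0, 0, 0], "linear": [0, 0, 98], "claw": 87}, {"rotation": [0, 0, 0], "linear": [0, 1, 107], "claw": 87}, {"rotation": [0, 0, 0], "linear": [0, 1, 108], "claw": 87}, {"rotation": [0, 0, 0], "linear": [0, 1, 108], "claw": 87}, {"rotation": [0, 0, 0], "linear": [0, 1, 108], "claw": 60}, {"rotation": [0, 0, 0], "linear": [0, 1, 108], "claw": 40}, {"rotation": [0, 0, 0], "linear": [0, 1, 108], "claw": 25}, {"rotation": [0, 0, 0], "linear": [0, 1, 108], "claw": 10}, {"rotation": [0, 0, 0], "linear": [0, 1, 108], "claw": 0}, {"rotation": [0, 0, 0], "linear": [0, 1, 108], "claw": 0}, {"rotation": [0, 0, 0], "linear": [0, 1, 108], "claw": 0}, {"rotation": [0, 0, 0], "linear": [0, 1, 108], "claw": 0}, {"rotation": [0, 0, 0], "linear": [0, 1, 108], "claw": 0}, {"rotation": [0, 0, 0], "linear": [0, 1, 108], "claw": 0}]'

```text
time: 2.58
tcp_pos: [510.0, -104.4, 186.6]
orientation: [[0.344, -0.939, -0.0], [-0.939, -0.344, -0.0], [0.0, 0.0, -1.0]]
contact_force: [0.4, 0.2, 0.7]
grip_width: 25.9
grip_force: 0.0
```

Request:
apply_moves --commands '[{"rotation": [0, 0, 0], "linear": [0, 0, 0], "claw": 0}, {"rotation": [0, 0, 0], "linear": [0, 0, 0], "claw": 0}, {"rotation": [0, 0, 0], "linear": [0, 0, 0], "claw": 0}, {"rotation": [0, 0, 0], "linear": [0, 0, 0], "claw": 0}, {"rotation": [0, 0, 0], "linear": [0, 0, 0], "claw": 0}, {"rotation": [0, 0, 0], "linear": [0, 0, 0], "claw": 0}]'

```text
time: 3.08
tcp_pos: [510.1, -104.3, 186.7]
orientation: [[0.344, -0.939, 0.0], [-0.939, -0.344, 0.0], [0.0, -0.0, -1.0]]
contact_force: [0.5, 0.1, -1.3]
grip_width: 11.6
grip_force: 30.0
```

Request:
apply_moves --commands '[{"rotation": [0, 0, 0], "linear": [0, 0, -4], "claw": 0}, {"rotation": [0, 0, 0], "linear": [0, 0, -12], "claw": 0}, {"rotation": [0, 0, 0], "linear": [0, 0, -26], "claw": 0}, {"rotation": [0, 0, 0], "linear": [0, 0, -44], "claw": 0}, {"rotation": [0, 0, 0], "linear": [0, 0, -64], "claw": 0}, {"rotation": [0, 0, 0], "linear": [0, 0, -84], "claw": 0}, {"rotation": [0, 0, 0], "linear": [0, 0, -104], "claw": 0}, {"rotation": [0, 0, 0], "linear": [0, 0, -124], "claw": 0}, {"rotation": [0, 0, 0], "linear": [0, 0, -140], "claw": 0}, {"rotation": [0, 0, 0], "linear": [0, 0, -147], "claw": 0}, {"rotation": [0, 0, 0], "linear": [0, 0, -150], "claw": 0}, {"rotation": [0, 0, 0], "linear": [0, 0, -150], "claw": 0}]'

```text
time: 4.08
tcp_pos: [509.7, -104.4, 336.9]
orientation: [[0.344, -0.939, 0.0], [-0.939, -0.344, 0.0], [-0.0, -0.001, -1.0]]
contact_force: [-0.2, 0.4, -4.2]
grip_width: 11.8
grip_force: 30.0
```

```bash
python3 - <<'E'
from h import *
im=cv2.imread("pics/scene1.png");A=cv2.resize(im[150:180,350:380],(390,390),interpolation=cv2.INTER_NEAREST);B=cv2.resize(im[180:210,388:418],(390,390),interpolation=cv2.INTER_NEAREST)
cv2.imwrite("pics/pins.png",np.clip(np.hstack([A,B]).astype(float)*1.5,0,255))
E
```

```text
[ WARN:0@0.630] global loadsave.cpp:1063 imwrite_ Unsupported depth image for selected encoder is fallbacked to CV_8U.
```

View pics/pins.png

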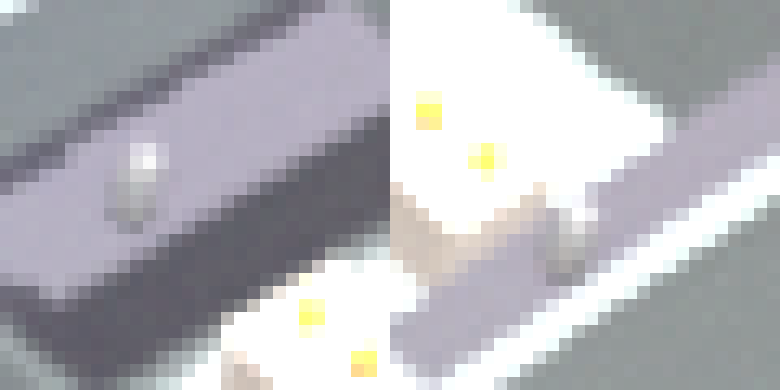

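Both pins are visible in the zoom: pin 1 blob centre (135,182), pin 2 blob centre (568,234) in zoomed pixels, i.e. image (359.9,163.5) and (401.2,197.5) at about half pin height.

```bash
python3 - <<'E'
from h import *
c=dict(np.load("scene1.npz"))
for z in(52.5,55):
    A,B=onplane(c,(359.9,163.5),z),onplane(c,(401.2,197.5),z);print(z,A.round(1),B.round(1),((A+B)/2).round(1),np.linalg.norm(A-B),np.degrees(np.arctan2(*(B-A)[1::-1])))
# rim edges: fit outer-top edge lines via edge points (subpixel) of bright/dark outline
g=cv2.GaussianBlur(cv2.cvtColor(c["img"],cv2.COLOR_BGR2GRAY),(0,0),.7).astype(float)
for nm,p,q in(("front",(332,455),(150,300)),("right",(472,358),(332,455)),("left",(292,225),(150,300))):
    p,q=[np.array([280+a/3,60+b/3])-.3 for a,b in(p,q)];n=np.array([-(q-p)[1],(q-p)[0]])/np.linalg.norm(q-p);pts=[]
    for t in np.linspace(.12,.88,30):
        s=np.arange(-4,4.01,.25);xy=(p+t*(q-p))+s[:,None]*n
        v=cv2.remap(g.astype(np.float32),xy[:,:1].astype(np.float32),xy[:,1:].astype(np.float32),cv2.INTER_LINEAR).ravel()
        pts.append(s[v.argmax()])
    off=np.median(pts);P=[onplane(c,r+off*n,90) for r in(p,q)];d=(P[1]-P[0])[:2]
    print(nm,"off",off,np.std(pts).round(2),"mid",((P[0]+P[1])/2).round(1),"ang",np.degrees(np.arctan2(d[1],d[0])).round(1))
E
```

```text
52.5 [489.  174.9  52.5] [628.3 185.2  52.5] [558.7 180.   52.5] 139.59723121021509 4.2092000404024335
55 [490.7 173.   55. ] [629.5 183.2  55. ] [560.1 178.1  55. ] 139.10410429345663 4.209200040402479
front off 3.875 1.5 mid [559.4 111.6  90. ] ang -175.7
right off 0.0 0.23 mid [656.1 186.8  90. ] ang -85.6
left off 0.0 0.7 mid [461.6 171.1  90. ] ang -87.8
```

Request:
apply_moves --commands '[{"rotation": [0, 0, 0.005], "linear": [-5, -3, 0], "claw": 0}, {"rotation": [0, 0, 0.015], "linear": [-15, -9, 0], "claw": 0}, {"rotation": [0, 0, 0.035], "linear": [-32, -18, 0], "claw": 0}, {"rotation": [0, 0, 0.06], "linear": [-54, -31, 0], "claw": 0}, {"rotation": [0, 0, 0.085], "linear": [-78, -45, 0], "claw": 0}, {"rotation": [0, 0, 0.112], "linear": [-102, -59, 0], "claw": 0}, {"rotation": [0, 0, 0.14], "linear": [-126, -72, 0], "claw": 0}, {"rotation": [0, 0, 0.167], "linear": [-150, -86, 0], "claw": 0}, {"rotation": [0, 0, 0.194], "linear": [-174, -100, 0], "claw": 0}, {"rotation": [0, 0, 0.22], "linear": [-198, -114, 0], "claw": 0}, {"rotation": [0, 0, 0.242], "linear": [-219, -126, 0], "claw": 0}, {"rotation": [0, 0, 0.26], "linear": [-235, -135, 0], "claw": 0}, {"rotation": [0, 0, 0.271], "linear": [-245, -141, 0], "claw": 0}, {"rotation": [0, 0, 0.276], "linear": [-250, -144, 0], "claw": 0}, {"rotation": [0, 0, 0.276], "linear": [-250, -144, 0], "claw": 0}, {"rotation": [0, 0, 0.276], "linear": [-250, -144, 0], "claw": 0}, {"rotation": [0, 0, 0.276], "linear": [-250, -144, 0], "claw": 0}]'

```text
time: 5.5
tcp_pos: [559.0, 179.2, 336.1]
orientation: [[0.075, -0.997, -0.001], [-0.997, -0.075, -0.001], [0.001, 0.001, -1.0]]
contact_force: [-0.9, -0.5, -3.3]
grip_width: 11.9
grip_force: 30.0
```

```bash
python3 - <<'E'
from h import *
c=cap("scene","scene2");w=cap("wrist","wrist2");s=manip.observe();print(s["tcp_pos"],s["orientation"].round(4),s["contact_force"])
zp=s["tcp_pos"][2]-186.7+5
hsv=cv2.cvtColor(w["img"],cv2.COLOR_BGR2HSV);m=((hsv[...,2]>150)&(hsv[...,1]<40)).astype(np.uint8)
cn=max(cv2.findContours(m,cv2.RETR_EXTERNAL,cv2.CHAIN_APPROX_NONE)[0],key=cv2.contourArea)[:,0]
P=np.array([onplane(w,p,zp,True)[:2] for p in cn],np.float32);print(zp,cv2.minAreaRect(P))
cv2.imwrite("pics/both2.png",np.hstack([cv2.resize(c["img"][40:250,250:490],(400,350)),cv2.resize(w["img"],(400,300))[:,:]][0:1]+[np.vstack([cv2.resize(w["img"],(400,300)),np.zeros((50,400,3),np.uint8)])]))
E
```

```text
[559.14455649 179.07668507 336.54203093] [[ 7.420e-02 -9.972e-01 -4.000e-04]
 [-9.972e-01 -7.420e-02 -2.000e-04]
 [ 2.000e-04  4.000e-04 -1.000e+00]] [ 0.74574327  0.22182917 -3.44767767]
154.84203093102127 ((561.0899047851562, 140.55047607421875), (177.1933135986328, 79.762939453125), 2.8644444942474365)
```

View pics/both2.png

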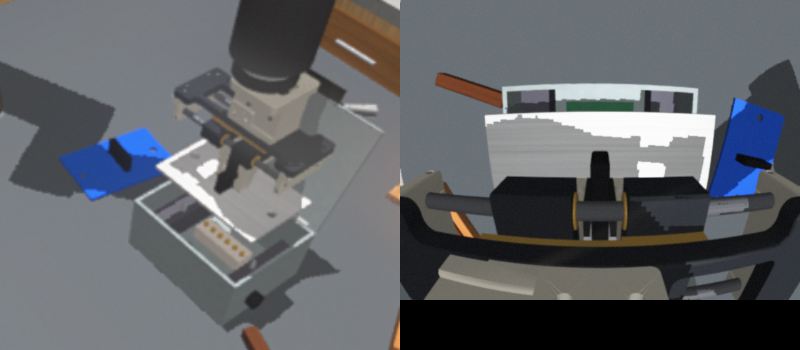

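The picture shows the plate held level over the box in both views; in the wrist panel the front rim corners are near (502,88),(697,90) and plate corners (485,116),(714,114).

```bash
python3 - <<'E'
from h import *
w=dict(np.load("wrist2.npz"));g=cv2.cvtColor(w["img"],cv2.COLOR_BGR2GRAY).astype(int)
# vertical scan: outer rim top transition & plate edge per column
for name,cols,lo,hi,z in(("rim",range(165,400,15),112,135,90),("plate",range(150,430,20),145,175,154.8)):
    P=[]
    for x in cols:
        v=np.diff(g[lo:hi,x]); y=lo+v.argmax()+.5; P.append(onplane(w,(x,y),z,True)[:2])
    P=np.array(P); vx,vy,x0,y0=cv2.fitLine(P.astype(np.float32),cv2.DIST_HUBER,0,.01,.01).ravel()
    n=np.array([-vy,vx])*np.sign(vx);print(name,"ang",np.degrees(np.arctan(vy/vx)).round(2),"y@x=559",(y0+(559-x0)*vy/vx).round(1),"rms",np.std((P-[x0,y0])@n).round(2))
# horizontal scan for side edges
for name,rows,rng,z in(("plateL",range(175,235,10),(105,140),154.8),("plateR",range(175,235,10),(420,455),154.8),("rimL",range(126,150,3),(130,160),90),("rimR",range(128,152,3),(405,430),90)):
    P=[]
    for y in rows:
        d=np.diff(g[y,rng[0]:rng[1]]);x=rng[0]+(d.argmax() if name[-1]=="L" else d.argmin())+.5
        P.append(onplane(w,(x,y),z,True)[:2])
    print(name,np.round(P,1).tolist())
E
```

```text
rim ang 3.7 y@x=559 100.6 rms 0.26
plate ang 4.26 y@x=559 121.3 rms 0.21
plateL [[650.1, 136.1], [649.0, 141.6], [648.6, 147.3], [648.3, 153.0], [648.0, 158.8], [647.2, 164.6]]
plateR [[474.2, 123.1], [473.9, 128.7], [473.4, 134.3], [472.9, 140.0], [472.9, 145.9], [472.3, 151.8]]
rimL [[663.9, 111.1], [663.8, 113.3], [663.7, 115.5], [663.7, 117.7], [663.6, 119.9], [662.8, 122.2], [662.7, 124.4], [662.7, 126.6]]
rimR [[464.0, 97.7], [463.7, 99.9], [463.4, 102.2], [463.2, 104.4], [462.9, 106.6], [463.4, 108.9], [463.1, 111.1], [462.8, 113.3]]
```

Request:
apply_moves --commands '[{"rotation": [0, 0, 0], "linear": [-1.5, 0, 4], "claw": 0}, {"rotation": [0, 0, 0], "linear": [-1.5, 0, 14], "claw": 0}, {"rotation": [0, 0, 0], "linear": [-1.5, 0, 28], "claw": 0}, {"rotation": [0, 0, 0], "linear": [-1.5, 0, 44], "claw": 0}, {"rotation": [0, 0, 0], "linear": [-1.5, 0, 60], "claw": 0}, {"rotation": [0, 0, 0], "linear": [-1.5, 0, 73], "claw": 0}, {"rotation": [0, 0, 0], "linear": [-1.5, 0, 81], "claw": 0}, {"rotation": [0, 0, 0], "linear": [-1.5, 0, 84], "claw": 0}, {"rotation": [0, 0, 0], "linear": [-1.5, 0, 84], "claw": 0}, {"rotation": [0, 0, 0], "linear": [-1.5, 0, 84], "claw": 0}]'

```text
time: 6.43
tcp_pos: [559.5, 181.5, 253.0]
orientation: [[0.075, -0.997, 0.0], [-0.997, -0.075, 0.0], [-0.0, -0.0, -1.0]]
contact_force: [-0.7, 0.4, -3.9]
grip_width: 11.9
grip_force: 30.0
```

```bash
python3 - <<'E'
from h import *
c=cap("scene","scene3");d=cap("side","side3");s=manip.observe();print(s["tcp_pos"],s["contact_force"])
cv2.imwrite("pics/b3.png",np.hstack([cv2.resize(c["img"][110:230,320:450],(433,400),interpolation=2),cv2.resize(d["img"][110:220,150:270],(367,336),interpolation=2)[:, :]][0:1]))
E
```

```text
[559.54068454 181.57054084 253.534508  ] [-1.16162     0.71474714 -3.26561196]
```

View pics/b3.png

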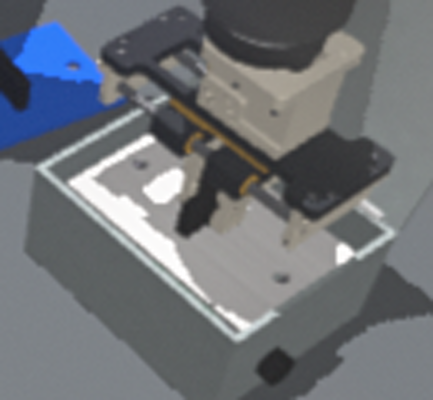

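The plate hangs level just inside the rim, with both holes visible at (140,163) and (281,278). I'll descend slowly onto the pins.

Request:
apply_moves --commands '[{"rotation": [0, 0, 0], "linear": [0.5, 0, 1], "claw": 0}, {"rotation": [0, 0, 0], "linear": [0.7, 0.2, 3], "claw": 0}, {"rotation": [0, 0, 0], "linear": [0.7, 0.2, 5], "claw": 0}, {"rotation": [0, 0, 0], "linear": [0.7, 0.2, 7], "claw": 0}, {"rotation": [0, 0, 0], "linear": [0.7, 0.2, 9], "claw": 0}, {"rotation": [0, 0, 0], "linear": [0.7, 0.2, 11], "claw": 0}, {"rotation": [0, 0, 0], "linear": [0.7, 0.2, 13], "claw": 0}, {"rotation": [0, 0, 0], "linear": [0.7, 0.2, 14], "claw": 0}, {"rotation": [0, 0, 0], "linear": [0.7, 0.2, 14], "claw": 0}, {"rotation": [0, 0, 0], "linear": [0.7, 0.2, 14], "claw": 0}]'

```text
time: 7.37
tcp_pos: [559.1, 180.7, 238.6]
orientation: [[0.075, -0.997, -0.0], [-0.997, -0.075, -0.0], [0.0, 0.0, -1.0]]
contact_force: [0.5, 0.3, -2.8]
grip_width: 12.0
grip_force: 30.0
```

Request:
apply_moves --commands '[{"rotation": [0, 0, 0], "linear": [0, 0, 1], "claw": 0}, {"rotation": [0, 0, 0], "linear": [0, 0, 2], "claw": 0}, {"rotation": [0, 0, 0], "linear": [0, 0, 3], "claw": 0}, {"rotation": [0, 0, 0], "linear": [0, 0, 4], "claw": 0}, {"rotation": [0, 0, 0], "linear": [0, 0, 5], "claw": 0}, {"rotation": [0, 0, 0], "linear": [0, 0, 6], "claw": 0}, {"rotation": [0, 0, 0], "linear": [0, 0, 6.5], "claw": 0}, {"rotation": [0, 0, 0], "linear": [0, 0, 6.5], "claw": 0}]'

```text
time: 8.03
tcp_pos: [559.0, 180.6, 232.0]
orientation: [[0.075, -0.997, -0.0], [-0.997, -0.075, -0.0], [0.0, 0.0, -1.0]]
contact_force: [-0.2, -0.8, -4.1]
grip_width: 12.0
grip_force: 30.0
```

Request:
apply_moves --commands '[{"rotation": [0, 0, 0], "linear": [0, 0, 0.5], "claw": 0}, {"rotation": [0, 0, 0], "linear": [0, 0, 1], "claw": 0}, {"rotation": [0, 0, 0], "linear": [0, 0, 1], "claw": 0}, {"rotation": [0, 0, 0], "linear": [0, 0, 1], "claw": 0}]'

```text
time: 8.37
tcp_pos: [559.0, 180.7, 231.7]
orientation: [[0.075, -0.997, 0.0], [-0.997, -0.075, 0.0], [-0.0, -0.0, -1.0]]
contact_force: [-2.0, -0.4, 3.0]
grip_width: 11.7
grip_force: 30.0
```

Contact at exactly the expected ledge height. Releasing and rising.

Request:
apply_moves --commands '[{"rotation": [0, 0, 0], "linear": [0, 0, 0], "claw": 30}, {"rotation": [0, 0, 0], "linear": [0, 0, 0], "claw": 40}, {"rotation": [0, 0, 0], "linear": [0, 0, 0], "claw": 40}, {"rotation": [0, 0, 0], "linear": [0, 0, 0], "claw": 40}, {"rotation": [0, 0, 0], "linear": [0, 0, 0], "claw": 40}, {"rotation": [0, 0, 0], "linear": [0, 0, 0], "claw": 40}, {"rotation": [0, 0, 0], "linear": [0, 0, -3], "claw": 40}, {"rotation": [0, 0, 0], "linear": [0, 0, -12], "claw": 40}, {"rotation": [0, 0, 0], "linear": [0, 0, -30], "claw": 40}, {"rotation": [0, 0, 0], "linear": [0, 0, -55], "claw": 40}, {"rotation": [0, 0, 0], "linear": [0, 0, -85], "claw": 20}, {"rotation": [0, 0, 0], "linear": [0, 0, -110], "claw": 0}, {"rotation": [0, 0, 0], "linear": [0, 0, -125], "claw": 0}, {"rotation": [0, 0, 0], "linear": [0, 0, -130], "claw": 0}, {"rotation": [0, 0, 0], "linear": [0, 0, -130], "claw": 0}]'

```text
time: 9.62
tcp_pos: [559.2, 180.8, 363.4]
orientation: [[0.075, -0.997, 0.003], [-0.997, -0.075, 0.002], [-0.002, -0.003, -1.0]]
contact_force: [-0.4, 0.9, -1.1]
grip_width: 12.4
grip_force: 0.0
```

```bash
python3 - <<'E'
from h import *
w=cap("wrist","wrist4");s=manip.observe();print(s["tcp_pos"],s["contact_force"],s["joint_pos"],s["grip_width"])
c=cap("scene","scene4")
cv2.imwrite("pics/b4.png",np.hstack([cv2.resize(c["img"][60:250,280:500],(440,380)),cv2.resize(w["img"][:285],(360,380))]))
E
```

```text
[558.87802305 180.62549135 361.74296028] [-0.2380372  -0.36860484 -1.1043856 ] [ 3.69657301e+01  1.41505646e+01 -1.42380984e+01 -1.45879368e-02
 -6.15372273e+01 -3.26691835e+01] 8.082642106555873
```

View pics/b4.png

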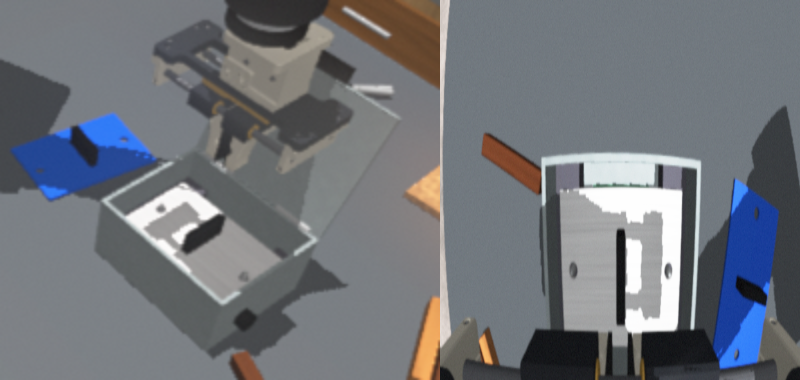

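The wrist and scene views show the plate seated flat: pins fill the holes at (573,270) and (668,270), rib upright, fingers clear. Next the lid: it leans 20° past upright, so I go up and over, behind its free edge, with closed fingers.

Request:
apply_moves --commands '[{"rotation": [0, 0, 0], "linear": [0, 0, -10], "claw": 0}, {"rotation": [0, 0, 0], "linear": [0, 0, -32], "claw": 0}, {"rotation": [0, 0, 0], "linear": [0, 0, -60], "claw": 0}, {"rotation": [0, 0, 0], "linear": [0, 0, -88], "claw": 0}, {"rotation": [0, 0, 0], "linear": [0, 0, -110], "claw": 0}, {"rotation": [0, 0, 0], "linear": [-6, 0, -120], "claw": 0}, {"rotation": [0, 0, 0], "linear": [-22, 0, -124], "claw": 0}, {"rotation": [0, 0, 0], "linear": [-48, 0, -124], "claw": 0}, {"rotation": [0, 0, 0], "linear": [-76, 0, -124], "claw": 0}, {"rotation": [0, 0, 0], "linear": [-104, 0, -124], "claw": 0}, {"rotation": [0, 0, 0], "linear": [-132, 0, -124], "claw": 0}, {"rotation": [0, 0, 0], "linear": [-158, 0, -124], "claw": 0}, {"rotation": [0, 0, 0], "linear": [-178, 0, -124], "claw": 0}, {"rotation": [0, 0, 0], "linear": [-185, 0, -124], "claw": 0}, {"rotation": [0, 0, 0], "linear": [-185, 0, -124], "claw": 0}, {"rotation": [0, 0, 0], "linear": [-185, 0, -124], "claw": 0}, {"rotation": [0, 0, 0], "linear": [-185, 0, -124], "claw": 0}]'

```text
time: 11.13
tcp_pos: [545.2, 364.5, 484.9]
orientation: [[0.074, -0.997, -0.0], [-0.997, -0.074, -0.001], [0.001, 0.001, -1.0]]
contact_force: [-0.5, 0.4, 0.4]
grip_width: 0.4
grip_force: 0.0
```

```bash
python3 - <<'E'
import numpy as np
# tip centre (u,z) path relative to hinge; tool deltas from tip at u=105,z=220
for th in (110,100,90,80,70,60,50,40,30,20,10,5,0):
    t=np.radians(th);e=np.array([-np.cos(t),np.sin(t)]);n=np.array([np.sin(t),np.cos(t)])
    if th>=90: u=178*e[0]+6*n[0]+10;z=220
    else: p=130*e+6*n;u=p[0]+10;z=90+p[1]
    print(th,"dx",round(105-u),"dz",round(220-z))
E
```

```text
110 dx 28 dz 0
100 dx 58 dz 0
90 dx 89 dz 0
80 dx 112 dz 1
70 dx 134 dz 6
60 dx 155 dz 14
50 dx 174 dz 27
40 dx 191 dz 42
30 dx 205 dz 60
20 dx 215 dz 80
10 dx 222 dz 102
5 dx 224 dz 113
0 dx 225 dz 124
```

Request:
apply_moves --commands '[{"rotation": [0, 0, 0], "linear": [0, 0, 8], "claw": 0}, {"rotation": [0, 0, 0], "linear": [0, 0, 25], "claw": 0}, {"rotation": [0, 0, 0], "linear": [0, 0, 48], "claw": 0}, {"rotation": [0, 0, 0], "linear": [0, 0, 70], "claw": 0}, {"rotation": [0, 0, 0], "linear": [0, 0, 83], "claw": 0}, {"rotation": [0, 0, 0], "linear": [2, 0, 87], "claw": 0}, {"rotation": [0, 0, 0], "linear": [8, 0, 87], "claw": 0}, {"rotation": [0, 0, 0], "linear": [15, 0, 87], "claw": 0}, {"rotation": [0, 0, 0], "linear": [22, 0, 87], "claw": 0}, {"rotation": [0, 0, 0], "linear": [29, 0, 87], "claw": 0}, {"rotation": [0, 0, 0], "linear": [36, 0, 87], "claw": 0}, {"rotation": [0, 0, 0], "linear": [43, 0, 87], "claw": 0}, {"rotation": [0, 0, 0], "linear": [50, 0, 87], "claw": 0}]'

```text
time: 12.22
tcp_pos: [549.1, 314.9, 399.1]
orientation: [[0.075, -0.997, 0.002], [-0.997, -0.075, 0.002], [-0.001, -0.002, -1.0]]
contact_force: [0.0, 2.6, 1.5]
grip_width: 0.3
grip_force: 1.4
```

Contact felt (2.6 N in +y), so the lid is moving. Following its arc.

Request:
apply_moves --commands '[{"rotation": [0, 0, 0], "linear": [10, 0, 0], "claw": 0}, {"rotation": [0, 0, 0], "linear": [20, 0, 0], "claw": 0}, {"rotation": [0, 0, 0], "linear": [30, 0, 0], "claw": 0}, {"rotation": [0, 0, 0], "linear": [39, 0, 0], "claw": 0}, {"rotation": [0, 0, 0], "linear": [51, 0, 0], "claw": 0}, {"rotation": [0, 0, 0], "linear": [62, 0, 1], "claw": 0}, {"rotation": [0, 0, 0], "linear": [73, 0, 3], "claw": 0}, {"rotation": [0, 0, 0], "linear": [84, 0, 6], "claw": 0}, {"rotation": [0, 0, 0], "linear": [95, 0, 10], "claw": 0}, {"rotation": [0, 0, 0], "linear": [105, 0, 14], "claw": 0}, {"rotation": [0, 0, 0], "linear": [115, 0, 20], "claw": 0}, {"rotation": [0, 0, 0], "linear": [124, 0, 27], "claw": 0}, {"rotation": [0, 0, 0], "linear": [133, 0, 34], "claw": 0}, {"rotation": [0, 0, 0], "linear": [141, 0, 42], "claw": 0}, {"rotation": [0, 0, 0], "linear": [148, 0, 51], "claw": 0}, {"rotation": [0, 0, 0], "linear": [155, 0, 60], "claw": 0}]'

```text
time: 13.55
tcp_pos: [560.6, 159.9, 337.2]
orientation: [[0.075, -0.997, 0.0], [-0.997, -0.075, -0.0], [0.0, 0.0, -1.0]]
contact_force: [-1.1, 0.9, 0.3]
grip_width: 0.3
grip_force: 0.7
```

Request:
apply_moves --commands '[{"rotation": [0, 0, 0], "linear": [5, 0, 10], "claw": 0}, {"rotation": [0, 0, 0], "linear": [10, 0, 20], "claw": 0}, {"rotation": [0, 0, 0], "linear": [14, 0, 31], "claw": 0}, {"rotation": [0, 0, 0], "linear": [17, 0, 42], "claw": 0}, {"rotation": [0, 0, 0], "linear": [19, 0, 51], "claw": 0}, {"rotation": [0, 0, 0], "linear": [19, 0, 57], "claw": 0}, {"rotation": [0, 0, 0], "linear": [20, 0, 61], "claw": 0}, {"rotation": [0, 0, 0], "linear": [20, 0, 62], "claw": 0}, {"rotation": [0, 0, 0], "linear": [20, 0, 62], "claw": 0}]'

```text
time: 14.3
tcp_pos: [562.0, 140.9, 275.9]
orientation: [[0.075, -0.997, -0.0], [-0.997, -0.075, -0.0], [0.0, 0.001, -1.0]]
contact_force: [-0.0, -0.1, 0.2]
grip_width: 0.5
grip_force: 0.0
```

```bash
python3 - <<'E'
from h import *
c=cap("scene","scene5");d=cap("side","side5");s=manip.observe();print(s["tcp_pos"],s["contact_force"])
cv2.imwrite("pics/b5.png",np.hstack([cv2.resize(c["img"][60:250,280:500],(400,345)),cv2.resize(d["img"][50:222,100:300],(400,345))]))
E
```

```text
[562.14602951 141.02778037 276.45108846] [ 0.06497625 -0.25152003  0.21750954]
```

View pics/b5.png

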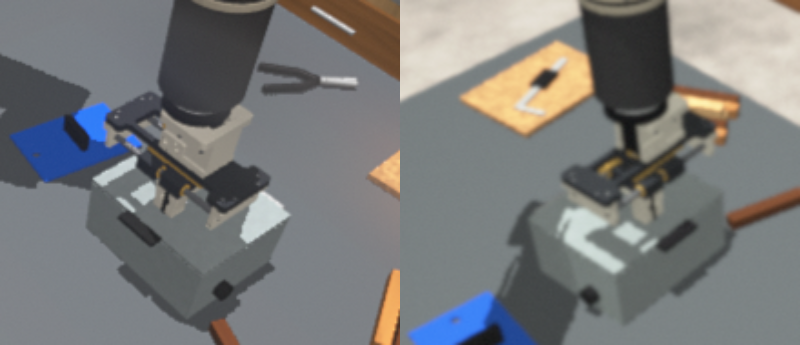

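The lid is down on the box in both views, with the tab at (140,228) on the front face side. I'll press gently until it bottoms out to be sure it is fully shut.

Request:
apply_moves --commands '[{"rotation": [0, 0, 0], "linear": [0, 0, 1], "claw": 0}, {"rotation": [0, 0, 0], "linear": [0, 0, 2], "claw": 0}, {"rotation": [0, 0, 0], "linear": [0, 0, 3], "claw": 0}, {"rotation": [0, 0, 0], "linear": [0, 0, 3], "claw": 0}, {"rotation": [0, 0, 0], "linear": [0, 0, 3], "claw": 0}]'

```text
time: 14.82
tcp_pos: [562.2, 141.0, 274.4]
orientation: [[0.075, -0.997, 0.001], [-0.997, -0.075, 0.001], [-0.0, -0.001, -1.0]]
contact_force: [-1.8, -0.2, 7.6]
grip_width: 0.5
grip_force: 4.0
```

Request:
apply_moves --commands '[{"rotation": [0, 0, 0], "linear": [0, 0, 1], "claw": 0}, {"rotation": [0, 0, 0], "linear": [0, 0, 1], "claw": 0}, {"rotation": [0, 0, 0], "linear": [0, 0, 1], "claw": 0}]'

```text
time: 15.07
tcp_pos: [562.1, 140.9, 274.2]
orientation: [[0.076, -0.997, 0.002], [-0.997, -0.076, 0.001], [-0.0, -0.002, -1.0]]
contact_force: [-5.9, 0.2, 15.3]
grip_width: 0.5
grip_force: 7.7
```

Request:
apply_moves --commands '[{"rotation": [0, 0, 0], "linear": [0, 0, -4], "claw": 0}, {"rotation": [0, 0, 0], "linear": [0, 0, -20], "claw": 0}, {"rotation": [0, 0, 0], "linear": [0, 0, -45], "claw": 0}, {"rotation": [0, 0, 0], "linear": [0, 0, -75], "claw": 0}, {"rotation": [0, 0, 0], "linear": [0, 0, -100], "claw": 0}, {"rotation": [0, 0, 0], "linear": [0, 0, -110], "claw": 0}, {"rotation": [0, 0, 0], "linear": [0, 0, -110], "claw": 0}, {"rotation": [0, 0, 0], "linear": [0, 0, -110], "claw": 0}]'

```text
time: 15.73
tcp_pos: [561.9, 140.8, 382.4]
orientation: [[0.075, -0.997, 0.001], [-0.997, -0.075, 0.001], [-0.001, -0.001, -1.0]]
contact_force: [-0.5, 0.3, -1.3]
grip_width: 0.4
grip_force: 0.0
```

```bash
python3 - <<'E'
from h import *
w=cap("wrist","wrist6");s=manip.observe();print(s["tcp_pos"],s["contact_force"])
g=cv2.cvtColor(w["img"],cv2.COLOR_BGR2HSV)
m=(g[...,2]<45).astype(np.uint8);m[240:]=0
k,l,st,ce=cv2.connectedComponentsWithStats(m)
for i in range(1,k):
    if 300<st[i,4]<9000:
        P=np.array([onplane(w,p,96,True)[:2] for p in np.argwhere(l==i)[:,::-1]],np.float32);print(st[i],ce[i].round(),cv2.minAreaRect(P))
print(onplane(w,(280,100),96,True))
E
```

```text
[561.65808323 140.69319777 381.4027304 ] [-0.30393292 -0.5705138   0.05296506]
[568.09749564  48.66470949  96.        ]
```

The lid held at 15 N without moving further, at the expected height for fully shut. The arm is clear, so I'm handing in.

```bash
python3 -c "
from bench import manip
print(manip.job_done())"
```

```text
the job is handed in; nothing more can be done
None
```

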